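Put the red paint bottle away in the green tin

TASK

Put the bottle of red paint away in the green storage tin. You cannot tell how full the tin is, so lower the bottle upright, near the middle of the tin, until you feel it rest gently on what is inside, and only then let go, leaving it standing there. Leave the ochre and indigo bottles where they stand.

Things in the scene. Friction and masses are not known exactly. Their poses are not given: they have to be found in the camera images.
- red_bottle_center (a point): Closed bottle of red paint: a straight upright cylinder, 38 mm in diameter, 130 mm high (screw cap included, the same width as the body), about 0.1 to 0.2 kg, deep red with a white paper label; it stands loose on the table. Point: its centre, half-way up, 65 mm above its underside; z along its axis. Grip it high, 20 to 30 mm below its top, so that the fingers stay above the tin's rim.
- green_tin: Round open storage tin, dark green, opaque, loose and heavy (0.9 kg): 140 mm outside diameter, 134 mm inside, rim 100 mm above its underside. Origin: centre of its underside, on the table; z up. A flat, firm cork pad, level and nearly as wide as the tin, covers the stock inside; the pad's top lies 25 to 65 mm above the tin's underside, differently each time. A cream tin of the same shape, not used, stands on the opposite side (left or right) of the bottles.
- ochre_bottle_center (a point): Same size and shape as the red bottle, but ochre yellow. Point: half-way up, 65 mm above its underside. A bystander: leave it standing where it is.
- indigo_bottle_center (a point): Same size and shape as the red bottle, but dark indigo blue. Point: half-way up, 65 mm above its underside. A bystander: leave it standing where it is.
Mind the look-alikes: they are no part of the job. Several things look just like the part that bears red_bottle_center: the one meant starts farthest to the robot's left. There is more than one size of the green_tin; the job needs the larger.

How it is judged (in metres and radians):
On the way:
1. the red bottle, still held, rests on what is inside the green tin, upright and within 40 mm of the tin's middle (horizontal distance between red_bottle_center and green_tin below 0.04 m and angle between red_bottle_center's own z axis and vertical below 0.17 rad and z of red_bottle_center in the frame of green_tin below 0.145 m and contact force between red_bottle and green_tin above 0.5 N and contact force between the fingers and red_bottle above 0.5 N), for 0.1 s.
At the end, for the whole second after the job is handed in: The red bottle stands released and at rest on the pad inside the green tin, within 10 degrees of upright and its axis within 40 mm of the tin's middle; the tin stands upright (horizontal distance between red_bottle_center and green_tin below 0.04 m and angle between red_bottle_center's own z axis and vertical below 0.17 rad and z of red_bottle_center in the frame of green_tin below 0.145 m and contact force between red_bottle and green_tin above 0.3 N and linear speed of red_bottle below 0.02 m/s and angle between green_tin's own z axis and vertical below 0.1 rad); the robot touches nothing.
It fails at once if the bottle is slammed or pressed into the tin with more than 40 N (contact force between red_bottle and green_tin above 40 N).
It fails at once if the ochre or indigo bottle is moved by more than 30 mm (distance of any of ochre_bottle_center, indigo_bottle_center from where it was at the start of the episode above 0.03 m).
It also fails if it takes over 40 s, if anything falls off the work surface, if the arm or the gripper's body presses on something with over 40 N, if the wrist force passes 120 N, or if a joint passes its speed limit or range.

ROBOT

A 6-joint arm with a two-finger parallel gripper is mounted at the origin on the work surface. World frame = base frame: x ahead of the robot, y to its left, z up, the work surface at z = 0. Lengths are in mm, angles in rad, forces in N, time in s.
With the tool pointing down it reaches from about 350 to 775 mm from the base axis. Payload 7.3 kg.
Tool frame: the origin (TCP) lies midway between the tips of the shut fingers; the grasp point (between the pads) lies bot.tcp_to_grasp behind it (bot.tcp_to_grasp is the distance from the TCP to the grasp point, in mm); z points along the fingers, y is the direction in which the jaws open and shut (so a half turn about z gives the same grasp; the last joint's range is limited). The gripper opens to 92 mm and grips with 3 to 60 N. Pads are 19 mm wide; open, the fingers measure 130 mm over their backs; the gripper's body (75 mm by 190 mm) begins 47 mm behind the grasp point.
Start: joints at [-1.454, 0.342, 1.524, -0, 1.275, -0.146], TCP at [136.409, -506.989, 226.741] pointing down, gripper open.
Joint ranges: [-2.53, 2.53], [-0.77, 2.02], [0.04, 2.7], [-1, 4.14], [0.28, 2.66], [-3.11, 3.11]. Speed limits (rad/s): [2.57, 2.57, 3.14, 3.14, 3.14, 3.14].

INTERFACE

Orientations are given as [roll, pitch, yaw] about the fixed x, y, z axes, in that order (R = Rz(yaw) Ry(pitch) Rx(roll)).
In Python, from plant import bot gives the robot as it stands.
- The arm moves only by the shell command python3 -m inch 'ROWS'. ROWS is JSON, one flat list of numbers, 7 for each row, row after row: the shift along the world's x, y, z in cm, then the turn, a rotation vector about the world's x, y, z in degrees, then the gripper command: -1 is shut, 1 is fully open, values between are in proportion. In form: [tx, ty, tz, ax, ay, az, fingers, tx, ty, tz, ax, ay, az, fingers, ...]. A call has exactly 5 rows; each row is the pose to reach, as a shift and turn from the pose measured when the call began; what a row does not reach only later rows make up. A row lasts 1/10 s, in which the tool goes at most 50 mm and 8.59 degrees, less where a joint would pass 70% of its speed; a pose out of reach is approached as far as the arm can. A call with a gripper value outside its range is refused whole. The fingers move at their own pace and stop on an object; the grip force is fixed at half the most. Time passes only in rows, so rows that repeat a pose let the fingers close, or fill a call up. It gives the time, the measured TCP pose, the force and the opening at its end, in the units of the state.
- bot.get_obs(): the state, without advancing time (a new reading comes with each control period).
- bot.capture(name): name is "side" or "top" or "wrist"; returns the picture (420x560x3 uint8, red, green, blue); there is no depth.
- bot.calibration(name): a dict with "fx", "fy", "cx", "cy" (pixels), "k1" (the pictures are not rectified: a ray, as slopes to the right and down, at radius r is drawn at 1 + k1 r^2 times it, then the intrinsics apply), "cam_to_world" (4x4, takes a point from camera to world coordinates). Camera axes: x right, y down, z forward; pixel columns grow to the right and rows downward; lengths in mm; the calibration is good to about 2 mm. A picture is of the moment at which its call begins: read the wrist's pose just before it. calibration takes no time and is no camera call; for the wrist camera it gives the pose at the moment of the call.
- bot.close_job(): hands the job in, once; it reports no verdict.
The state is a dict: "time": time; "joint_positions": joint angles; "dq": joint speeds; "tau": joint torques, N m; "tool_pos": TCP position; "tcp_rot": TCP orientation; "contact_force": force on the tool from outside, world axes, zero at the start; "moment": the same for the moment, N m; "grip_width": finger opening in mm.
Only numpy, scipy, OpenCV 4.12 (cv2) and the standard library are available. Lean on these libraries where they do the work, as an engineer would, in place of code of your own. Each camera call takes 0.05 s, during which the arm holds its last target.

## Working session

There is one attempt and no reset: what is moved stays moved. The work goes in short steps, Python scripts to look and compute and a shell command to move; the robot and the scene stay as the last step left them, time stands still between calls to the robot, and variables do not carry over. Pictures are saved under pics/ and viewed, and the job is handed in when it is done.

```bash
mkdir -p pics; ls; python3 - <<'E'
from plant import bot
import cv2
print(bot.get_obs(), bot.tcp_to_grasp)
for n in("top","side"):
    im=bot.capture(n); cv2.imwrite(f"pics/{n}0.png",im[:,:,::-1]); c=bot.calibration(n); print(n,c)
E
```

```text
pics
{'time': 0.0, 'joint_positions': array([-1.45402837e+00,  3.42740992e-01,  1.52500473e+00, -3.68253403e-06,
        1.27540251e+00, -1.46035368e-01]), 'dq': array([ 1.34660277e-03, -7.22307034e-04,  2.28416607e-03, -1.38598039e-03,
        2.19124034e-04,  6.35994506e-05]), 'tau': array([ 5.59446198e-04, -4.31247389e+01, -2.44220996e+01,  7.17154378e-02,
        5.60637563e-02, -1.50032861e-04]), 'tool_pos': array([ 136.34403563, -506.56903485,  226.03977366]), 'tcp_rot': array([-3.14005312e+00, -2.22878746e-04,  2.62804226e-01]), 'contact_force': array([-1.18343042, -0.80351222, -0.04825263]), 'moment': array([0.04135919, 0.02675823, 0.00879284]), 'grip_width': 91.88043252435618} 18.8
top {'fx': 482.48271261232475, 'fy': 482.48271261232475, 'cx': 275.0284602172985, 'cy': 211.7040123868965, 'k1': -0.1280325503349134, 'cam_to_world': array([[-2.02524958e-02, -9.99576585e-01,  2.08922615e-02,
         4.58892527e+02],
       [-9.99764916e-01,  2.00856376e-02, -8.16578271e-03,
         1.03350428e+01],
       [ 7.74269080e-03, -2.10527275e-02, -9.99748385e-01,
         1.21537372e+03],
       [ 0.00000000e+00,  0.00000000e+00,  0.00000000e+00,
         1.00000000e+00]])}
side {'fx': 384.3632292270943, 'fy': 384.3632292270943, 'cx': 280.33825723801317, 'cy': 206.56030197628246, 'k1': -0.00816529967641665, 'cam_to_world': array([[-9.09582246e-01, -2.27009520e-01,  3.48032779e-01,
         2.23445647e+02],
       [-4.15127796e-01,  5.33014764e-01, -7.37268047e-01,
         5.98178247e+02],
       [-1.81397439e-02, -8.15084007e-01, -5.79058729e-01,
         5.36664767e+02],
       [ 0.00000000e+00,  0.00000000e+00,  0.00000000e+00,
         1.00000000e+00]])}
```

View pics/top0.png

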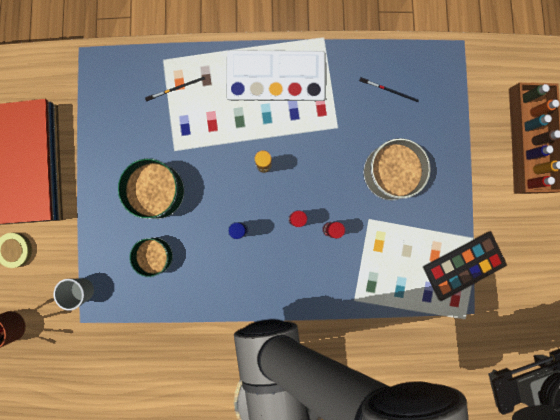

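View pics/side0.png

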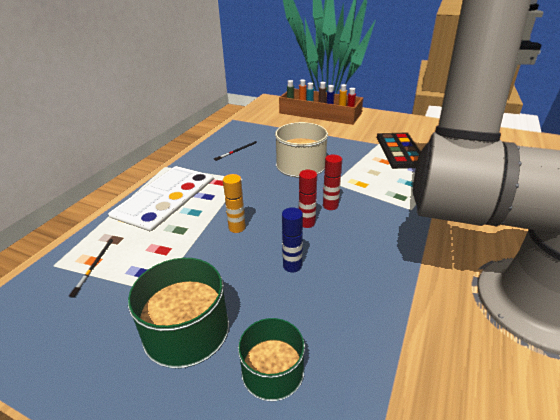

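```bash
cat > h.py <<'E'
import numpy as np, cv2
from plant import bot
def ray(c,uv):
    K=np.array([[c['fx'],0,c['cx']],[0,c['fy'],c['cy']],[0,0,1]])
    p=cv2.undistortPoints(np.array([[uv]],float),K,np.array([c['k1'],0,0,0.]))[0,0]
    T=c['cam_to_world']; return T[:3,3],T[:3,:3]@np.array([p[0],p[1],1])
def plane(c,uv,z):
    o,d=ray(c,uv); return o+d*(z-o[2])/d[2]
def proj(c,P):
    T=np.linalg.inv(c['cam_to_world']); q=T[:3,:3]@P+T[:3,3]; x,y=q[:2]/q[2]; f=1+c['k1']*(x*x+y*y)
    return np.array([c['fx']*x*f+c['cx'],c['fy']*y*f+c['cy']])
E
python3 - <<'E'
from h import *
im=cv2.imread('pics/top0.png'); hsv=cv2.cvtColor(im,cv2.COLOR_BGR2HSV); c=bot.calibration('top')
cv2.imwrite('pics/z0.png',cv2.resize(im[130:280,90:350],None,fx=3,fy=3,interpolation=cv2.INTER_CUBIC))
H,S,V=cv2.split(hsv)
M={'red':((H<8)|(H>172))&(S>150)&(V>60),'och':(H>12)&(H<30)&(S>150)&(V>100),'ind':(H>110)&(H<130)&(S>180)&(V>60),'green':(H>50)&(H<95)&(S>90)}
for k,m in M.items():
    m=m.astype(np.uint8)*255
    n,_,st,ce=cv2.connectedComponentsWithStats(m)
    for i in range(1,n):
        x,y,w,h,a=st[i]
        if a>100 and 90<x<350 and 130<y<290:
            # the cap/rim fills the far-side; enclosing circle
            pts=cv2.findNonZero((_==i).astype(np.uint8)); cc,r=cv2.minEnclosingCircle(pts)
            z=100 if k=='green' else 130
            print(k,st[i],cc,r,plane(c,cc,z).round(1), plane(c,ce[i],z).round(1))
E
```

```text
red [290 211  17  16 215] (297.9210510253906, 218.7894744873047) 8.547060012817383 [464.6 -49.7 130. ] [465.3 -50.2 130. ]
red [326 222  19  16 233] (335.0, 230.0) 9.219644546508789 [ 437.6 -132.9  130. ] [ 438.3 -133.6  130. ]
och [255 151  16  17 214] (262.5, 159.0) 8.381627082824707 [601.2  27.3 130. ] [601.4  27.3 130. ]
ind [229 223  16  16 189] (236.5, 230.5) 7.905794143676758 [441.  89. 130.] [441.3  88.5 130. ]
green [118 159  53  59 551] (147.09051513671875, 188.2025909423828) 29.892963409423828 [543.  298.4 100. ] [553.3 335.6 100. ]
green [161 187  22  31 162] (172.0, 202.0) 18.027854919433594 [509.6 240.1 100. ] [509.1 232.7 100. ]
green [130 238  30  39 259] (148.17544555664062, 256.96490478515625) 19.346811294555664 [382.8 298.5 100. ] [377.9 322.6 100. ]
green [155 238  17  30 110] (161.0, 252.5) 15.33796215057373 [392.8 268.  100. ] [393.8 255.  100. ]
```

View pics/z0.png

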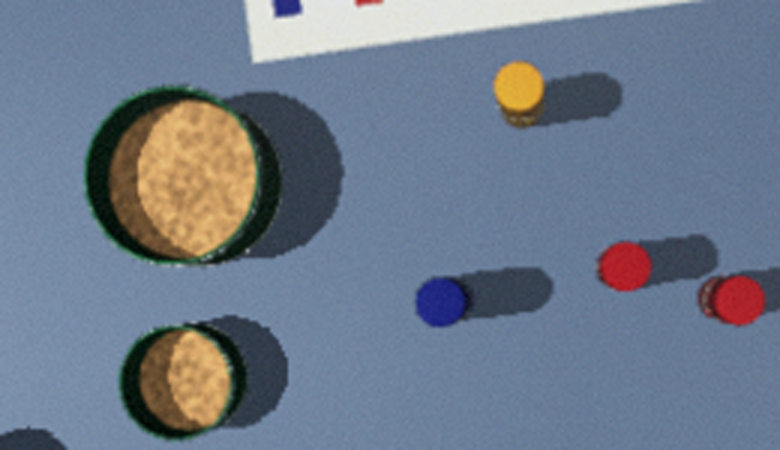

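Target: left red bottle (cap at px 298,219 → about (464.5, -50.5)). The larger green tin's rim centre is at px 148,188 → about (543, 297). I'll move over the bottle with the jaws perpendicular to the line between the two red bottles.

```bash
python3 -m inch '[2.7,3.8,0,0,0,5,1, 5.4,7.6,0,0,0,10,1, 8.1,11.4,0,0,0,15,1, 10.8,15.2,0,0,0,20,1, 13.5,19,0,0,0,25,1]'
python3 -m inch '[2.7,3.8,0,0,0,5,1, 5.4,7.6,0,0,0,10,1, 8.1,11.4,0,0,0,15,1, 10.8,15.2,0,0,0,20,1, 13.5,19,0,0,0,25,1]'
```

```text
time: 0.6
tool_pos: [271.9, -314.8, 225.9]
tcp_rot: [-3.14, -0.0, 0.702]
contact_force: [-0.6, 0.2, -0.5]
grip_width: 91.6
time: 1.1
tool_pos: [407.6, -123.0, 225.9]
tcp_rot: [-3.14, -0.0, 1.142]
contact_force: [0.8, -1.3, -0.5]
grip_width: 92.1
```

```bash
python3 -m inch '[2.7,3.6,0,0,0,4,1, 5,6.6,0,0,0,7,1, 5.7,7.3,0,0,0,7,1, 5.7,7.3,0,0,0,7,1, 5.7,7.3,0,0,0,7,1]'
python3 - <<'E'
from h import *
c=bot.calibration('wrist'); im=bot.capture('wrist'); cv2.imwrite('pics/w1.png',im[:,:,::-1])
print(c['cam_to_world'].round(2),bot.get_obs()['tool_pos'])
print(proj(c,np.array([464.5,-50.5,130])))
hsv=cv2.cvtColor(im,cv2.COLOR_RGB2HSV);H,S,V=cv2.split(hsv)
m=(((H<8)|(H>172))&(S>150)&(V>60)).astype(np.uint8)
n,l,st,ce=cv2.connectedComponentsWithStats(m)
for i in range(1,n):
    if st[i][4]>300: print(st[i],ce[i])
E
```

```text
time: 1.6
tool_pos: [463.9, -50.6, 225.5]
tcp_rot: [-3.139, 0.0, 1.264]
contact_force: [0.1, -0.5, 0.7]
grip_width: 91.8
[[ 9.5000e-01 -2.9000e-01 -8.0000e-02  4.8342e+02]
 [-3.0000e-01 -9.2000e-01 -2.3000e-01  1.1430e+01]
 [-0.0000e+00  2.5000e-01 -9.7000e-01  3.8341e+02]
 [ 0.0000e+00  0.0000e+00  0.0000e+00  1.0000e+00]] [463.79894653 -50.94155629 225.64847275]
[285.67521469 209.18720136]
[504 161  25  23 371] [516.08355795 171.91374663]
[ 265  178   44   52 1759] [286.63104036 204.98465037]
[267 291  39  26 934] [285.94111349 303.38222698]
```

View pics/w1.png

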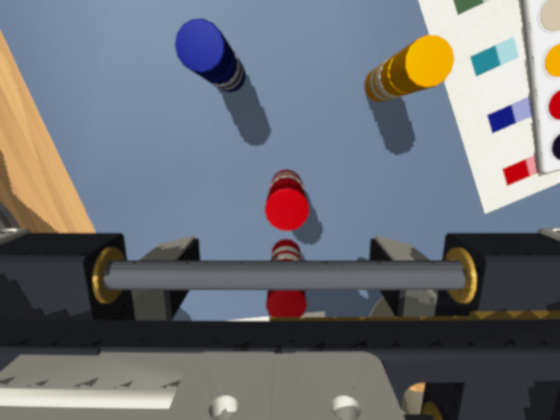

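The wrist view shows the target cap centred at px (287,208), where (286,209) was predicted, so the position is confirmed. I'll descend now.

```bash
python3 -m inch '[0.05,0,-3.5,0,0,0,1, 0.05,0,-7,0,0,0,1, 0.05,0,-10.5,0,0,0,1, 0.05,0,-13.7,0,0,0,1, 0.05,0,-13.7,0,0,0,1]'
python3 -m inch '[0,0,0,0,0,0,-1, 0,0,0,0,0,0,-1, 0,0,0,0,0,0,-1, 0,0,0,0,0,0,-1, 0,0,0,0,0,0,-1]'
```

```text
time: 2.15
tool_pos: [461.0, -51.5, 85.7]
tcp_rot: [-3.131, 0.001, 1.26]
contact_force: [-0.6, 0.5, -0.4]
grip_width: 91.5
time: 2.65
tool_pos: [461.4, -51.6, 86.4]
tcp_rot: [-3.133, 0.001, 1.26]
contact_force: [1.1, -0.3, 0.1]
grip_width: 56.2
```

```bash
python3 -m inch '[0,0,0,0,0,0,-1, 0,0,0,0,0,0,-1, 0,0,0,0,0,0,-1, 0,0,0,0,0,0,-1, 0,0,0,0,0,0,-1]'; python3 -m inch '[0,0,0,0,0,0,-1, 0,0,0,0,0,0,-1, 0,0,0,0,0,0,-1, 0,0,0.5,0,0,0,-1, 0,0,1,0,0,0,-1]'
```

```text
time: 3.15
tool_pos: [461.7, -51.6, 86.6]
tcp_rot: [-3.133, 0.001, 1.26]
contact_force: [0.3, -0.4, 4.5]
grip_width: 37.4
time: 3.65
tool_pos: [461.2, -51.5, 96.6]
tcp_rot: [-3.132, 0.001, 1.26]
contact_force: [-0.8, -0.2, -1.1]
grip_width: 37.9
```

Gripped at 38 mm. I'll lift to clear the bystanders.

```bash
python3 -m inch '[0,0,2,0,0,0,-1, 0,0,5,0,0,0,-1, 0,0,8,0,0,0,-1, 0,0,11,0,0,0,-1, 0,0,14.5,0,0,0,-1]'; python3 -m inch '[0,0,1,0,0,0,-1, 0,0,1,0,0,0,-1, 0,0,1,0,0,0,-1, 0,0,1,0,0,0,-1, 0,0,1,0,0,0,-1]'
python3 - <<'E'
from h import *
o=bot.get_obs();print(o['tool_pos'],o['tcp_rot'],o['contact_force'],o['grip_width'])
c=bot.calibration('side');im=bot.capture('side'); cv2.imwrite('pics/s2.png',im[:,:,::-1])
E
```

```text
time: 4.15
tool_pos: [460.4, -51.3, 242.6]
tcp_rot: [-3.13, 0.001, 1.26]
contact_force: [0.7, -0.5, -0.8]
grip_width: 37.5
time: 4.65
tool_pos: [459.8, -51.2, 251.1]
tcp_rot: [-3.127, 0.001, 1.26]
contact_force: [0.8, -0.6, -1.3]
grip_width: 37.5
[459.83453449 -51.15941216 251.11164302] [-3.12722135e+00  8.07514414e-04  1.26024107e+00] [ 0.75350269 -0.59967748 -1.30655101] 37.52973830839824
```

View pics/s2.png

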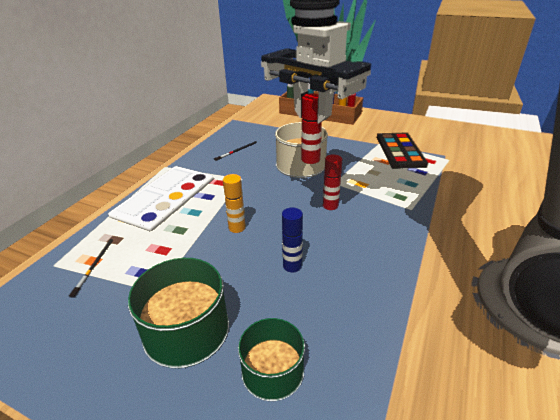

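```bash
python3 -m inch '[0.6,2.5,0,0,0,0,-1, 1.6,6.8,0,0,0,0,-1, 2.6,11,0,0,0,0,-1, 3.6,15.2,0,0,0,0,-1, 4.6,19.5,0,0,0,0,-1]'; python3 -m inch '[0.9,3.7,0,0,0,0,-1, 1.8,7.5,0,0,0,0,-1, 2.8,11.5,0,0,0,0,-1, 3.6,14.6,0,0,0,0,-1, 3.8,15.4,0,0,0,0,-1]'
python3 -m inch '[0,0,0,0,0,0,-1, 0,0,0,0,0,0,-1, 0,0,0,0,0,0,-1, 0,0,0,0,0,0,-1, 0,0,0,0,0,0,-1]'
python3 - <<'E'
from h import *
for n in('side','top'):
    im=bot.capture(n); cv2.imwrite(f'pics/{n}3.png',im[:,:,::-1])
    c=bot.calibration(n); print(n,[proj(c,np.array([543+70*np.cos(a),297+70*np.sin(a),100])).round() for a in (0,1.57,3.14,4.71)])
E
```

```text
time: 5.2
tool_pos: [506.0, 145.4, 250.7]
tcp_rot: [-3.127, 0.001, 1.26]
contact_force: [0.6, -0.6, -1.7]
grip_width: 37.8
time: 5.7
tool_pos: [543.9, 302.4, 249.2]
tcp_rot: [-3.125, 0.002, 1.263]
contact_force: [-0.2, -0.6, -1.7]
grip_width: 37.5
time: 6.2
tool_pos: [544.0, 301.6, 249.6]
tcp_rot: [-3.126, 0.001, 1.262]
contact_force: [-0.1, -0.3, -1.5]
grip_width: 37.7
side [array([141., 274.]), array([146., 322.]), array([216., 301.]), array([203., 258.])]
top [array([147., 158.]), array([118., 189.]), array([148., 218.]), array([177., 188.])]
```

View pics/side3.png

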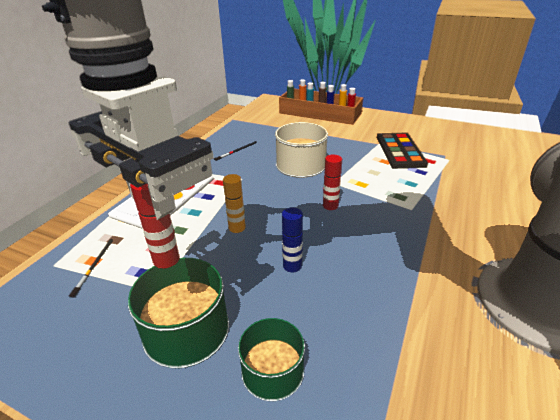

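View pics/top3.png

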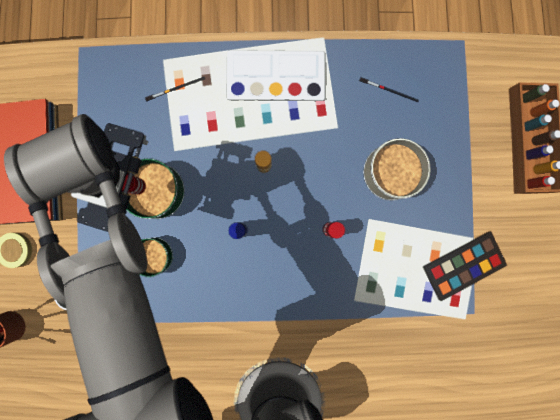

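```bash
python3 - <<'E'
from h import *
c=bot.calibration('top')
for z in (25,35,45,55,65): print(z,[plane(c,(u,188),z)[1].round(1)-297 for u in (125.5,126,127)])
E
python3 -m inch '[-0.1,-0.4,-1.5,0,0,0,-1, -0.1,-0.4,-3.5,0,0,0,-1, -0.1,-0.4,-5.5,0,0,0,-1, -0.1,-0.4,-7.5,0,0,0,-1, -0.1,-0.4,-8.5,0,0,0,-1]'
python3 -m inch '[0,0,0,0,0,0,-1, 0,0,0,0,0,0,-1, 0,0,0,0,0,0,-1, 0,0,0,0,0,0,-1, 0,0,0,0,0,0,-1]'
```

```text
25 [np.float64(75.69999999999999), np.float64(74.39999999999998), np.float64(71.80000000000001)]
35 [np.float64(72.60000000000002), np.float64(71.39999999999998), np.float64(68.80000000000001)]
45 [np.float64(69.60000000000002), np.float64(68.30000000000001), np.float64(65.80000000000001)]
55 [np.float64(66.5), np.float64(65.30000000000001), np.float64(62.80000000000001)]
65 [np.float64(63.5), np.float64(62.30000000000001), np.float64(59.80000000000001)]
time: 6.8
tool_pos: [542.2, 297.4, 162.7]
tcp_rot: [-3.124, 0.003, 1.262]
contact_force: [-0.4, 0.2, -0.4]
grip_width: 37.8
time: 7.3
tool_pos: [542.5, 297.6, 163.5]
tcp_rot: [-3.125, 0.002, 1.262]
contact_force: [-0.5, 1.1, -1.3]
grip_width: 37.7
```

```bash
python3 -m inch '[0,0,-0.2,0,0,0,-1, 0,0,-0.4,0,0,0,-1, 0,0,-0.6,0,0,0,-1, 0,0,-0.8,0,0,0,-1, 0,0,-0.8,0,0,0,-1]'
python3 -m inch '[0,0,-0.1,0,0,0,-1, 0,0,-0.2,0,0,0,-1, 0,0,-0.3,0,0,0,-1, 0,0,-0.3,0,0,0,-1, 0,0,-0.3,0,0,0,-1]'
```

```text
time: 7.8
tool_pos: [542.3, 297.5, 155.0]
tcp_rot: [-3.124, 0.003, 1.262]
contact_force: [0.5, -0.8, -2.1]
grip_width: 37.7
time: 8.3
tool_pos: [542.3, 297.5, 152.0]
tcp_rot: [-3.124, 0.003, 1.262]
contact_force: [-0.7, 0.2, -1.4]
grip_width: 37.7
```

```bash
python3 -m inch '[0,0,-0.1,0,0,0,-1, 0,0,-0.2,0,0,0,-1, 0,0,-0.3,0,0,0,-1, 0,0,-0.3,0,0,0,-1, 0,0,-0.3,0,0,0,-1]'
```

```text
time: 8.8
tool_pos: [542.3, 297.5, 149.0]
tcp_rot: [-3.124, 0.003, 1.262]
contact_force: [-0.6, -0.2, -0.5]
grip_width: 37.4
```

```bash
python3 -m inch '[0,0,-0.1,0,0,0,-1, 0,0,-0.2,0,0,0,-1, 0,0,-0.2,0,0,0,-1, 0,0,-0.2,0,0,0,-1, 0,0,-0.2,0,0,0,-1]'
```

```text
time: 9.3
tool_pos: [542.3, 297.5, 147.0]
tcp_rot: [-3.124, 0.003, 1.262]
contact_force: [-0.6, 0.7, -1.9]
grip_width: 37.2
```

```bash
python3 -m inch '[0,0,-0.1,0,0,0,-1, 0,0,-0.2,0,0,0,-1, 0,0,-0.2,0,0,0,-1, 0,0,-0.2,0,0,0,-1, 0,0,-0.2,0,0,0,-1]'
```

```text
time: 9.8
tool_pos: [542.3, 297.5, 145.0]
tcp_rot: [-3.124, 0.003, 1.262]
contact_force: [0.2, -0.2, -1.0]
grip_width: 37.5
```

```bash
python3 -m inch '[0,0,-0.1,0,0,0,-1, 0,0,-0.2,0,0,0,-1, 0,0,-0.2,0,0,0,-1, 0,0,-0.2,0,0,0,-1, 0,0,-0.2,0,0,0,-1]'
```

```text
time: 10.3
tool_pos: [542.3, 297.5, 143.0]
tcp_rot: [-3.124, 0.003, 1.262]
contact_force: [0.5, 0.1, -1.7]
grip_width: 37.8
```

```bash
python3 -m inch '[0,0,-0.1,0,0,0,-1, 0,0,-0.2,0,0,0,-1, 0,0,-0.2,0,0,0,-1, 0,0,-0.2,0,0,0,-1, 0,0,-0.2,0,0,0,-1]'
```

```text
time: 10.8
tool_pos: [542.4, 297.5, 141.0]
tcp_rot: [-3.124, 0.003, 1.262]
contact_force: [0.3, -0.4, -0.8]
grip_width: 37.7
```

```bash
python3 -m inch '[0,0,-0.1,0,0,0,-1, 0,0,-0.2,0,0,0,-1, 0,0,-0.2,0,0,0,-1, 0,0,-0.2,0,0,0,-1, 0,0,-0.2,0,0,0,-1]'
```

```text
time: 11.3
tool_pos: [542.4, 297.5, 139.0]
tcp_rot: [-3.124, 0.003, 1.262]
contact_force: [0.6, -0.4, -0.7]
grip_width: 37.4
```

```bash
python3 -m inch '[0,0,-0.1,0,0,0,-1, 0,0,-0.2,0,0,0,-1, 0,0,-0.2,0,0,0,-1, 0,0,-0.2,0,0,0,-1, 0,0,-0.2,0,0,0,-1]'
```

```text
time: 11.8
tool_pos: [542.4, 297.5, 137.0]
tcp_rot: [-3.124, 0.003, 1.262]
contact_force: [0.4, -0.0, -1.4]
grip_width: 37.7
```

```bash
python3 -m inch '[0,0,-0.1,0,0,0,-1, 0,0,-0.2,0,0,0,-1, 0,0,-0.2,0,0,0,-1, 0,0,-0.2,0,0,0,-1, 0,0,-0.2,0,0,0,-1]'
```

```text
time: 12.3
tool_pos: [542.5, 297.6, 135.4]
tcp_rot: [-3.125, 0.002, 1.262]
contact_force: [-2.0, -0.0, 2.5]
grip_width: 38.0
```

```bash
python3 -m inch '[0,0,-0.1,0,0,0,-1, 0,0,-0.1,0,0,0,-1, 0,0,-0.1,0,0,0,-1, 0,0,-0.1,0,0,0,-1, 0,0,-0.1,0,0,0,-1]'
```

```text
time: 12.8
tool_pos: [542.5, 297.7, 135.3]
tcp_rot: [-3.125, 0.002, 1.262]
contact_force: [-1.6, -0.5, 6.7]
grip_width: 37.5
```

Contact felt: vertical force went from about -1.3 to +6.7 N and the tool stopped descending. I'll release now.

```bash
python3 -m inch '[0,0,-0.05,0,0,0,-1, 0,0,0,0,0,0,-0.1, 0,0,0,0,0,0,0, 0,0,0,0,0,0,0.2, 0,0,0,0,0,0,0.4]'; python3 -m inch '[0,0,0,0,0,0,0.6, 0,0,0,0,0,0,0.7, 0,0,0,0,0,0,0.7, 0,0,0,0,0,0,0.7, 0,0,0,0,0,0,0.7]'
python3 - <<'E'
from h import *
cv2.imwrite('pics/s4.png',bot.capture('side')[:,:,::-1]);cv2.imwrite('pics/w4.png',bot.capture('wrist')[:,:,::-1])
E
```

```text
time: 13.3
tool_pos: [542.5, 297.7, 135.0]
tcp_rot: [-3.125, 0.002, 1.262]
contact_force: [0.3, 0.1, 0.1]
grip_width: 57.4
time: 13.8
tool_pos: [542.6, 297.7, 135.1]
tcp_rot: [-3.125, 0.002, 1.262]
contact_force: [-0.1, -0.6, 0.4]
grip_width: 78.2
```

View pics/s4.png

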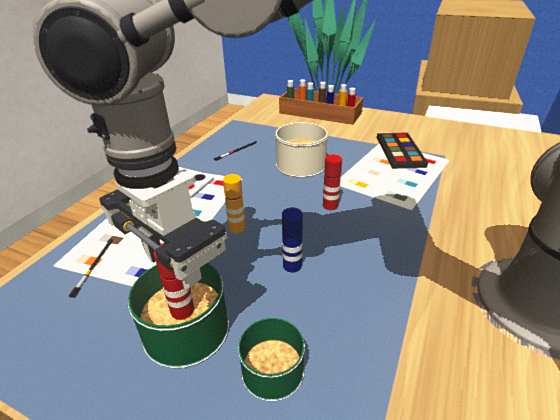

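View pics/w4.png

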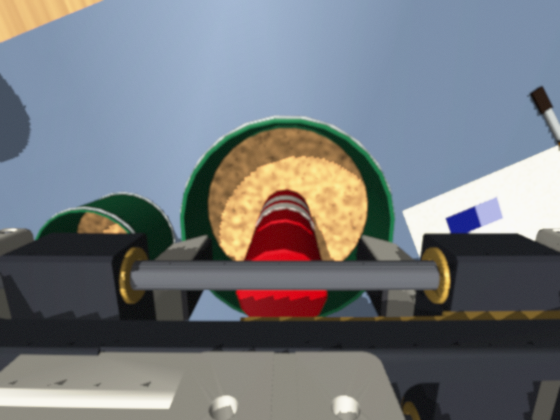

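The bottle stands free in the middle of the tin, with base labels at px (178,305) in the side view and both fingers clear. I'll retreat straight up.

```bash
python3 -m inch '[0,0,1,0,0,0,0.7, 0,0,3,0,0,0,0.7, 0,0,6,0,0,0,0.7, 0,0,9,0,0,0,0.7, 0,0,11,0,0,0,0.7]'; python3 -m inch '[-1,-3,0,0,0,0,0.7, -2,-7,0,0,0,0,0.7, -3,-11,0,0,0,0,0.7, -4,-15,0,0,0,0,0.7, -4,-17,0,0,0,0,0.7]'; python3 -m inch '[-1,-3,0,0,0,0,0.7, -2,-6,0,0,0,0,0.7, -2,-6,0,0,0,0,0.7, -2,-6,0,0,0,0,0.7, -2,-6,0,0,0,0,0.7]'
python3 - <<'E'
from h import *
for n in('side','top'): cv2.imwrite(f'pics/{n}5.png',bot.capture(n)[:,:,::-1])
c=bot.calibration('top'); im=cv2.imread('pics/top5.png');H,S,V=cv2.split(cv2.cvtColor(im,cv2.COLOR_BGR2HSV))
m=(((H<8)|(H>172))&(S>150)&(V>60)).astype(np.uint8); n,l,st,ce=cv2.connectedComponentsWithStats(m)
for i in range(1,n):
    if st[i][4]>80 and 90<st[i][0]<350: print(st[i],ce[i],plane(c,ce[i],179).round(1))
E
```

```text
time: 14.4
tool_pos: [543.1, 297.9, 248.5]
tcp_rot: [-3.128, -0.001, 1.262]
contact_force: [-0.2, -0.3, -1.0]
grip_width: 77.7
time: 14.9
tool_pos: [502.0, 125.5, 249.7]
tcp_rot: [-3.129, -0.0, 1.261]
contact_force: [-0.5, 0.4, 0.7]
grip_width: 78.0
time: 15.4
tool_pos: [482.4, 66.2, 250.1]
tcp_rot: [-3.129, -0.001, 1.261]
contact_force: [0.5, -0.6, -0.7]
grip_width: 78.0
[289  83  12  12 115] [294.47826087  88.59130435] [748.1 -46.  179. ]
[317 105   9  11  83] [320.93975904 109.8313253 ] [ 700.1 -102.5  179. ]
[208 120   9  11  84] [211.97619048 124.94047619] [671.4 134.8 179. ]
[129 178  18  18 243] [137.75308642 186.25925926] [541.7 298.6 179. ]
[326 222  19  16 223] [335.60089686 229.65470852] [ 439.3 -127.8  179. ]
```

View pics/side5.png

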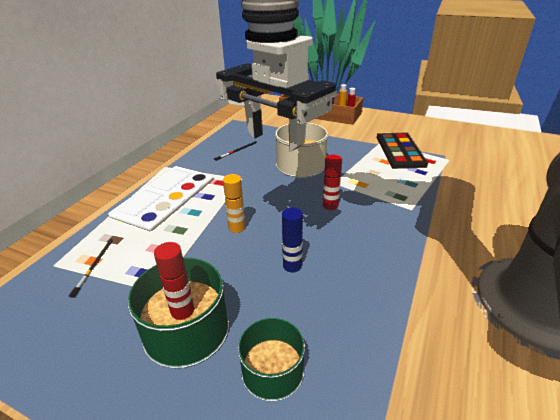

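View pics/top5.png

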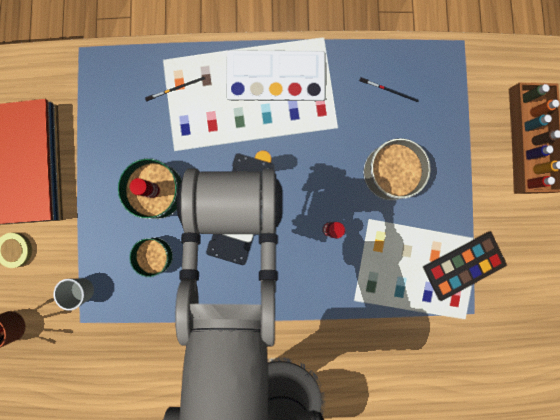

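```bash
python3 -c "
from plant import bot
print(bot.close_job())"
```

```text
the job is handed in; nothing more can be done
None
```

The left-most red bottle now stands upright and released on the pad inside the larger green tin, and I handed the job in at about 15.5 s.

- **Grip and lowering:** I gripped it about 21 to 23 mm below its top and lowered it in 2 mm steps. The vertical force rose from about -1.3 N to 6.7 N with the bottle still held, and only then did I open the fingers and retreat.
- **Position:** In the last top view the cap centre is at about (542, 299) mm. The tin's middle, from the first picture, is at about (543, 297) mm, so the offset is about 2 mm. From the felt contact, the pad is about 49 mm above the tin's underside.
- **Bystanders:** The ochre and indigo bottles and the tin look unmoved and upright in the side view. In the last top view the arm hid the indigo bottle and part of the ochre one, so I checked those two from the side only.
- **Final state:** The gripper is clear and touching nothing. None of my checks failed.

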